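# Click the stirrer dial to full speed and start it

## Task

Set the ink stirrer to its fastest speed and start it: lay closed fingertips on top of the big knurled dial and turn it clockwise by friction until it clicks in with its white line at the three pips, then push the round start button fully down with the fingertips and let it come back up. Do not press start before the dial is set; grasp or lift nothing, and leave the cup, jars, tape, brush and stick where they are.

Things in the scene. Friction and masses are not known exactly. Their poses are not given: they have to be found in the camera images.
- stirrer: fixed bench ink stirrer: flat grey housing 280 mm deep (its x), 300 mm wide (its y), deck 50 mm above the table. Origin: centre of its underside; x points away from the robot, y to the left when it stands square (up to 0.3 rad askew). Right-rear on the deck a jar, mid-rear a cup plate 108 mm across.
- dial_top (a point): centre of the dial's flat top, 75 mm above the table when unpressed, fixed to the housing. Dial: black disc, upright axis, 100 mm across (too wide to grasp), 16 mm thick, knurled side and finely knurled outer top, no ridge to hook on. It sits on a spring: sinks from 3 N, bottoms 7 mm down at 9.5 N. Pressed with 6 to 12 N, fingertips some 34 mm off the axis carry it round without slipping.
- dial (a joint): angle of the dial, rad; grows clockwise seen from above. It clicks and stays at -0.85 (one pip), 0 (two pips, line along the stirrer's +x) and 0.85 (three pips); stops lie 0.12 beyond the outer ones. Let go elsewhere it springs to the nearest setting (tipping points about -0.42 and +0.42). Passing a click takes about 0.06 N m. It starts at one pip or two pips.
- dial_line (a point): a point on the white line on the dial's top, 45 mm from the axis; turns with the dial. The marks are white pips on the deck, 85 mm from the axis, round the far side of the dial: one pip on the left, two straight behind, three on the right.
- start (a joint): how far the start button is pressed, in m: 0 up, 0.006 fully down. A spring brings it back up; fully down takes 5 N.
- start_top (a point): centre of the top of the round grey start button, 34 mm across, in a black housing on the deck, 60 mm in front of and 85 mm to the right of the stirrer's origin; pressed straight down, travel 6 mm.
- mix_cup: bystander: plain ribbed grey cup, about 94 mm wide and 109 mm tall, standing on the round plate behind the dial; loose, origin at the centre of its underside. Not to be disturbed.
- deck_jar: bystander: small screw-lid jar, 47 mm wide and 42 mm tall, standing on the housing behind the button; loose, origin at the centre of its underside. Not to be disturbed.
- side_jar: bystander: screw-lid jar, 55 mm wide and 55 mm tall, on the table to the right of the stirrer; loose, origin at the centre of its underside. Not to be disturbed.
- tape_roll: bystander: roll of masking tape lying flat, 104 mm across and 25 mm high, on the table to the left of the stirrer; loose, origin at the centre of its underside. Not to be disturbed.
- flat_brush: bystander: flat paint brush, 178 mm long, 31 mm wide and 12 mm thick, lying on the table in front of the left half of the stirrer; loose, origin at the centre of its underside. Not to be disturbed.
- stir_stick: bystander: wooden stirring stick, 200 mm long, 18 mm wide and 6 mm thick, lying on the table in front of the right half of the stirrer; loose, origin at the centre of its underside. Not to be disturbed.

How it is judged (in metres and radians):
On the way, in this order (a step that is already met when the one before it is completed fails the run):
1. the dial stands at three pips (value of joint dial between 0.78 and 0.93 rad and velocity of joint dial between -0.1 and 0.1 rad/s), for 0.2 s.
2. the start button is pushed fully down (value of joint start above 0.0045 m), for 0.05 s.
At the end, for the whole second after the job is handed in: the dial rests clicked in at three pips (0.85 rad, between 0.78 and 0.93), the start button has been pushed (at least 4.5 of its 6 mm) after that and is up again (within 1.5 mm), and every loose thing is within 20 mm of where it stood (all of step 1 and value of joint start below 0.0015 m and distance of each of mix_cup, deck_jar, side_jar, tape_roll, flat_brush, stir_stick from where it was at the start of the episode below 0.02 m); the robot touches nothing.
It fails at once if the start button was pushed before the dial stood at three pips (value of joint start above 0.004 m and value of joint dial below 0.7 rad).
It fails at once if a loose thing was moved, lifted or knocked over (distance of any of mix_cup, deck_jar, side_jar, tape_roll, flat_brush, stir_stick from where it was at the start of the episode above 0.02 m or angle between mix_cup's own z axis and vertical above 0.3 rad).
It also fails if it takes over 45 s, if anything falls off the work surface, if the arm or the gripper's body presses on something with over 40 N, if the wrist force passes 120 N, or if a joint passes its speed limit or range.

## Robot

A 6-joint arm with a two-finger parallel gripper is mounted at the origin on a cart in front of the work surface, level with it; the furniture and walls round the work are solid. World frame = base frame: x ahead of the robot, y to its left, z up, the work surface at z = 0. Lengths are in m, angles in degrees, forces in N, time in s.
With the tool pointing down it reaches from about 0.325 to 0.75 m from the base axis. Payload 7.6 kg.
Tool frame: the origin (TCP) lies at the very end of the fingers, on their centre line; the grasp point (between the pads) lies 19 mm behind it; z points along the fingers, y is the direction in which the jaws open and shut (so a half turn about z gives the same grasp; the last joint's range is limited). The gripper opens to 85 mm and grips with 20 to 120 N. Pads are 22 mm wide; open, the fingers measure 114 mm over their backs; the gripper's body (76 mm by 85 mm) begins 54 mm behind the grasp point. The pads swing forward as they close: fully open they stand 13 mm farther back than shut.
Start: joints at [-68.772, 2.991, 80.254, -0, 96.75, -4.028], TCP at [0.224, -0.475, 0.231] pointing down, gripper open.
Joint ranges: [-166.34, 166.34], [-52.06, 124.39], [6.96, 135.62], [-60.46, 240.46], [14.63, 156.25], [-167.68, 167.68]. Speed limits (degrees/s): [147.25, 147.25, 172.46, 180, 180, 180].

## Interface

Orientations are given as [roll, pitch, yaw] about the fixed x, y, z axes, in that order (R = Rz(yaw) Ry(pitch) Rx(roll)).
In Python, from rig import ctrl, fingers, vision, order gives the robot as it stands. The module is installed in compiled form; this text tells all that it offers. Calls block until the motion is done:
- ctrl.movep(position, orientation): joint-space move of the TCP to a pose.
- ctrl.move_linear(position, orientation=None, speed=0.15): straight line of the TCP; orientation=None keeps the orientation; speed is the mean speed in m/s.
- ctrl.move_j(angles): joint-space move.
- fingers.open_jaws() and fingers.close_gripper(): open the fingers fully, or close them until they stop; the grip force is fixed at half the most.
- ctrl.pause(seconds).
- ctrl.inverse_kinematics(position, orientation): joint angles nearest the present ones, or None.
- vision.capture(name): name is "side" or "top" or "wrist"; returns a dict with "pixels" (420x560x3 uint8, red, green, blue), "range_z" (420x560 float32, m along the optical axis (not along the pixel's ray), 0 where there is no reading), "fx", "fy", "cx", "cy" (pixels), "distortion" ([k1, k2, p1, p2, k3] as OpenCV has them; the pictures are not rectified), "eye" and "rotation" of the camera in the world. Camera axes: x right, y down, z forward; pixel columns grow to the right and rows downward; lengths in m; the calibration is good to about 2 mm. A picture is of the moment at which its call begins.
A pose or a line that the arm cannot do raises ctrl.IKError and nothing moves.
- order.close_job(): hands the job in, once; it reports no verdict.
Readings, each from a call of its own:
- ctrl.read_time(): time.
- ctrl.read_qpos(): joint angles.
- ctrl.read_joint_velocities(): joint speeds.
- ctrl.read_joint_torque(): joint torques, N m.
- ctrl.read_tool_pos(): TCP position.
- ctrl.read_tool_rot(): TCP orientation.
- ctrl.read_ft_force(): force on the tool from outside, world axes, zero at the start.
- ctrl.read_ft_torque(): the same for the moment, N m.
- ctrl.read_grip_width(): finger opening in m.
Only numpy, scipy, OpenCV 4.12 (cv2) and the standard library are available. Lean on these libraries where they do the work, as an engineer would, in place of code of your own. Each camera call takes 0.05 s, during which the arm holds its last target.

## Working session

There is one attempt and no reset: what is moved stays moved. The work goes in short steps, each a Python script; the robot and the scene stay as the last script left them, time stands still between calls to the robot, and variables do not carry over. Pictures are saved under pics/ and viewed, and the job is handed in when it is done.

```bash
mkdir -p pics
python3 - <<'E'
from rig import ctrl, fingers, vision, order
import cv2,numpy as np
for n in ["top","side","wrist"]:
    c=vision.capture(n); cv2.imwrite(f"pics/{n}0.png",c["pixels"][:,:,::-1]); np.savez(f"pics/{n}0.npz",**c)
    print(n,c["eye"],c["rotation"],c["fx"],c["distortion"])
print(ctrl.read_time(),ctrl.read_tool_rot(),ctrl.read_ft_force())
E
```

```text
top [0.31844046 0.0492659  1.30850113] [-169.6947721    -0.65082533  -91.48393933] 511.766688839728 [-0.13032305  0.          0.          0.          0.        ]
side [0.31206629 1.11446093 0.51407003] [-111.99899422    1.14428717 -168.57567668] 514.1608235382353 [-0.12791007  0.          0.          0.          0.        ]
wrist [ 0.30010536 -0.44020647  0.372885  ] [ 1.60790063e+02  1.17172991e-01 -6.47483495e+01] 322.93389803207685 [0.00302911 0.         0.         0.         0.        ]
0.15 [-1.79933821e+02 -4.87327953e-03  2.52580188e+01] [ 0.31719614 -0.65923856 -0.58306242]
```

View pics/top0.png

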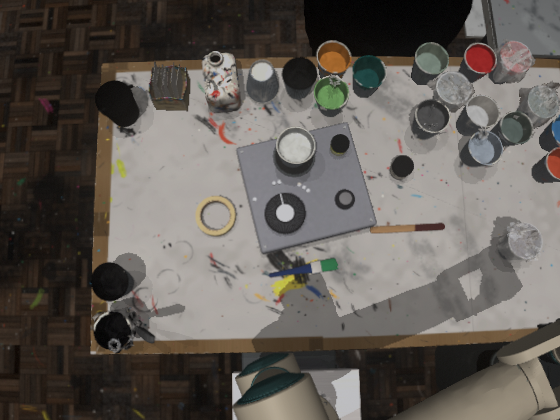

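View pics/side0.png

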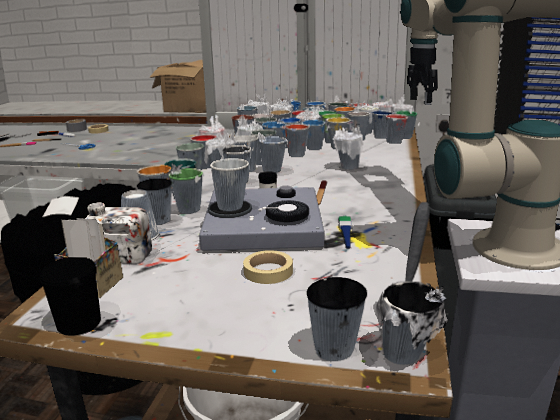

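The top view shows the dial at about (285,212) with its line pointing up the picture, the button at about (345,199), and the cup at (295,148). I'll enlarge it.

Run:
```python
import cv2
a=cv2.imread("pics/top0.png")[110:260,225:385]
cv2.imwrite("pics/crop0.png",cv2.resize(a,None,fx=4,fy=4,interpolation=cv2.INTER_CUBIC))
```

```text
(no output)
```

View pics/crop0.png

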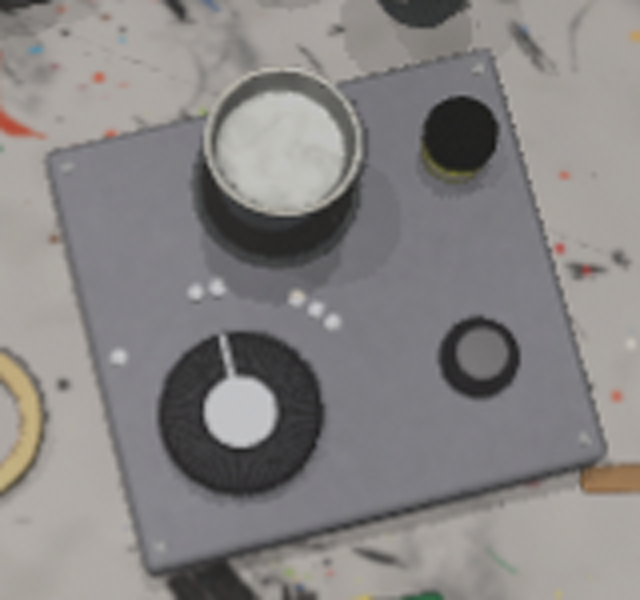

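The dial line (crop 223,337 → 240,411) points at the two pips, so the dial needs +0.85 rad clockwise. Next I'll locate the points.

```bash
cat > h.py <<'E'
import cv2,numpy as np
from scipy.spatial.transform import Rotation as R
def ray(c,uv):
    K=np.array([[c["fx"],0,c["cx"]],[0,c["fy"],c["cy"]],[0,0,1]],float)
    n=cv2.undistortPoints(np.array([[uv]],float),K,np.array(c["distortion"],float))[0,0]
    return R.from_euler("xyz",c["rotation"],degrees=True).as_matrix()@np.array([n[0],n[1],1.])
def atz(c,uv,z):
    d=ray(c,uv); e=np.array(c["eye"]); return e+d*(z-e[2])/d[2]
def depth(c,uv):
    u,v=int(round(uv[0])),int(round(uv[1])); r=np.median(c["range_z"][v-1:v+2,u-1:u+2]); return np.array(c["eye"])+ray(c,uv)*r
E
python3 - <<'E'
from h import *
c=dict(np.load("pics/top0.npz"))
f=lambda p:((p[0]+.5)/4-.5+225,(p[1]+.5)/4-.5+110)
for n,p,z in [("dial",(240.5,412),.075),("dialL",(159,412),.075),("dialR",(323,412),.075),("dialT",(241,331),.075),("dialB",(241,495),.075),("linetip",(223,337),.075),("twopip",(206,290),.05),("onepip",(119,357),.05),("3pip",(316,310),.05),("button",(482,354),.065),
 ("c_fl",(152,571),.05),("c_rl",(49,157),.05),("c_rr",(491,52),.05),("c_fr",(604,453),.05),("jar",(460,135),.092),("cuprim",(283,142),.165)]:
    print(n,atz(c,f(p),z).round(4),depth(c,f(p)).round(4))
E
```

```text
dial [0.5384 0.02   0.075 ] [0.5383 0.02   0.0755]
dialL [0.5396 0.0699 0.075 ] [0.5399 0.0699 0.073 ]
dialR [ 0.5372 -0.0305  0.075 ] [ 0.5413 -0.0321  0.0515]
dialT [0.5891 0.0183 0.075 ] [0.5945 0.0177 0.0502]
dialB [0.4871 0.0211 0.075 ] [0.4875 0.021  0.0723]
linetip [0.5856 0.0295 0.075 ] [0.586  0.0295 0.073 ]
twopip [0.6216 0.0391 0.05  ] [0.6218 0.039  0.0493]
onepip [0.5797 0.0947 0.05  ] [0.5795 0.0946 0.0509]
3pip [ 0.607 -0.03   0.05 ] [ 0.607  -0.03    0.0501]
button [ 0.5732 -0.1316  0.065 ] [ 0.572  -0.1307  0.0708]
c_fl [0.4446 0.0766 0.05  ] [0.4448 0.0767 0.0484]
c_rl [0.7115 0.1375 0.05  ] [0.7123 0.1376 0.0477]
c_rr [ 0.7767 -0.15    0.05  ] [ 0.7791 -0.1511  0.0434]
c_fr [ 0.5113 -0.2076  0.05  ] [ 0.5121 -0.2087  0.0448]
jar [ 0.7071 -0.121   0.092 ] [ 0.7077 -0.1213  0.0901]
cuprim [ 0.6816 -0.007   0.165 ] [ 0.6892 -0.0082  0.1411]
```

Checks against the given sizes:

| Item | Measured | Expected |
|---|---|---|
| Dial width | 100 mm | 100 mm |
| Dial axis to pips | 85 mm | 85 mm |
| Housing yaw | about 12.6° | within 0.3 rad (17°) |
| Button position from housing | (0.571, -0.132) | agrees with the direct measurement |

I'll work on the near side of the dial, away from the cup, with the wrist camera pointing left.

Run:
```python
from rig import ctrl, fingers, vision
import numpy as np
C=np.array([.5383,.020]); r=.034
def pose(a,z): return [C[0]+r*np.cos(np.radians(a)),C[1]+r*np.sin(np.radians(a)),z],[180,0,a-90]
fingers.close_gripper()
a=205
ctrl.movep(*pose(a,.19))
ctrl.move_linear(*pose(a,.090),speed=.1)
ctrl.pause(.2)
F0=np.mean([ctrl.read_ft_force() for _ in range(3)],0); print("base",F0,ctrl.read_tool_pos(),ctrl.read_time(),ctrl.read_grip_width())
z=.078
while z>.064:
    ctrl.move_linear(*pose(a,z),speed=.03); ctrl.pause(.05)
    f=(ctrl.read_ft_force()-F0)[2]; print(round(z,4),round(f,2),ctrl.read_tool_pos()[2].round(4))
    if f>7.5: break
    z-=.001
print(ctrl.read_time())
np.save("st.npy",[z,*F0])
```

```text
base [-0.19183937 -0.84483716 -0.66503223] [0.50779042 0.00561615 0.09054757] 4.2833 0.0002823686749182983
0.078 1.02 0.078
0.077 0.31 0.0771
0.076 0.54 0.0759
0.075 1.08 0.075
0.074 3.12 0.0743
0.073 6.02 0.0731
0.072 7.28 0.0722
0.071 7.11 0.0713
0.07 6.87 0.0704
0.069 7.96 0.0695
7.5833
```

Run:
```python
from rig import ctrl, fingers, vision
import numpy as np,cv2
C=np.array([.5383,.020]); r=.034
def pose(a,z): return [C[0]+r*np.cos(np.radians(a)),C[1]+r*np.sin(np.radians(a)),z],[180,0,a-90]
s=np.load("st.npy"); z=s[0]; F0=s[1:]
N=12; tot=np.degrees(.87)
for i in range(1,N+1):
    a=205-tot*i/N
    ctrl.move_linear(*pose(a,z),speed=.02); ctrl.pause(.03)
    f=ctrl.read_ft_force()-F0; print(i,f.round(1),round(z,4),ctrl.read_tool_pos().round(4))
    z+=np.clip((f[2]-8.8)*.0004,-.0006,.0006)
    if f[2]>20: break
ctrl.pause(.2)
ctrl.move_linear(pose(a,.12)[0],speed=.08)
c=vision.capture("wrist"); cv2.imwrite("pics/w1.png",c["pixels"][:,:,::-1])
c=vision.capture("top"); im=c["pixels"][110:260,225:385,::-1]; cv2.imwrite("pics/t1.png",cv2.resize(im,None,fx=4,fy=4,interpolation=cv2.INTER_CUBIC))
print(ctrl.read_time())
```

```text
1 [-3.1 -0.3  7.8] 0.069 [0.5068 0.0077 0.0697]
2 [-2.3 -0.7  8.1] 0.0686 [0.5062 0.0099 0.0694]
3 [-1.5 -2.8  9.1] 0.0683 [0.5058 0.0122 0.0692]
4 [-1.5 -1.5  8.5] 0.0684 [0.5054 0.0147 0.0694]
5 [-0.7 -0.8  9. ] 0.0683 [0.5052 0.0173 0.0693]
6 [-0.6  0.6  8.7] 0.0684 [0.5053 0.02   0.0695]
7 [1.2 0.6 8. ] 0.0684 [0.5055 0.0227 0.0695]
8 [0.8 2.2 8.7] 0.0681 [0.506  0.0252 0.0694]
9 [1.5 0.3 8.3] 0.068 [0.5066 0.0276 0.0694]
10 [2.5 0.1 8. ] 0.0678 [0.5073 0.0298 0.0693]
11 [ 1.8 -0.1  8.5] 0.0675 [0.5082 0.032  0.0691]
12 [ 2.2 -0.7  8.2] 0.0674 [0.5092 0.0341 0.069 ]
12.3917
```

View pics/t1.png

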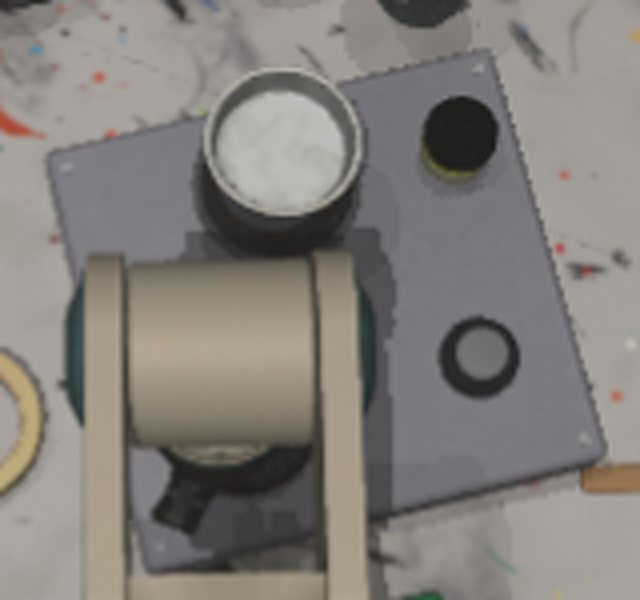

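View pics/w1.png

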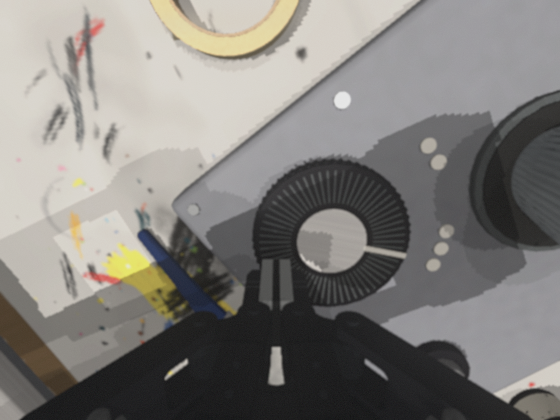

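The wrist view shows the line from (332,240) to (405,255), pointing towards the three pips at (441,249). I'll hover over the button and check the angle numerically.

Run:
```python
from rig import ctrl, fingers, vision
import numpy as np,cv2
p=ctrl.read_tool_pos()
ctrl.move_linear([.5715,-.1312,.13],[180,0,90],speed=.15)
c=vision.capture("wrist"); cv2.imwrite("pics/w2.png",c["pixels"][:,:,::-1]);np.savez("pics/w2.npz",**c)
c=vision.capture("top"); im=c["pixels"][110:260,225:385,::-1]; cv2.imwrite("pics/t2.png",cv2.resize(im,None,fx=4,fy=4,interpolation=cv2.INTER_CUBIC))
print(ctrl.read_time())
```

```text
13.825
```

View pics/t2.png

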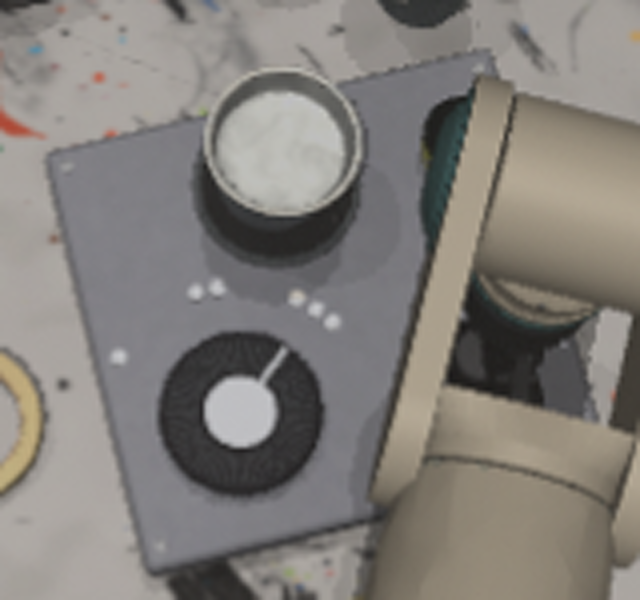

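View pics/w2.png

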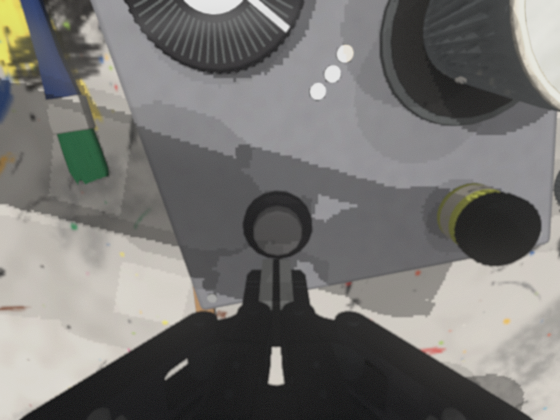

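In the top view the line now runs from (240,411) to (285,349). That is 36° right of up, against -12.9° before, so it turned 48.9° = 0.853 rad and is clicked in at three pips. Next I'll check the button position and press it.

Run:
```python
from rig import ctrl, fingers, vision
from h import *
c=dict(np.load("pics/w2.npz")); print(atz(c,(277,231),.07),depth(c,(277,231)))
P=[.5715,-.1312]
ctrl.move_linear(P+[.085],speed=.1); ctrl.pause(.2)
F0=ctrl.read_ft_force()[2]; z=.073
while z>.058:
    ctrl.move_linear(P+[z],speed=.03); ctrl.pause(.05)
    f=ctrl.read_ft_force()[2]-F0; print(round(z,4),round(f,2),ctrl.read_tool_pos()[2].round(4))
    if f>12: break
    z-=.001
ctrl.pause(.2); print(ctrl.read_ft_force()[2]-F0)
ctrl.move_linear(P+[.16],speed=.1)
print(ctrl.read_time())
```

```text
[ 0.57143673 -0.1337166   0.07      ] [ 0.57143332 -0.13308623  0.07148163]
0.073 -0.66 0.073
0.072 0.64 0.0721
0.071 2.26 0.0712
0.07 2.49 0.0701
0.069 3.53 0.0691
0.068 4.3 0.0681
0.067 4.39 0.0671
0.066 5.09 0.0661
0.065 9.49 0.066
0.064 15.11 0.0659
14.5772344427102
19.2333
```

The button bottomed out about 5.5 to 6 mm below its top, with the force rising sharply to 15 N. I'll retreat and check.

Run:
```python
from rig import ctrl, vision
from h import *
ctrl.move_linear([.5715,-.1312,.23],speed=.15)
ctrl.move_j([-68.772,2.991,80.254,0,96.75,-4.028])
c=vision.capture("top"); cv2.imwrite("pics/t3f.png",c["pixels"][:,:,::-1]); im=c["pixels"][110:260,225:385,::-1]; cv2.imwrite("pics/t3.png",cv2.resize(im,None,fx=4,fy=4,interpolation=cv2.INTER_CUBIC))
f=lambda p:((p[0]+.5)/4-.5+225,(p[1]+.5)/4-.5+110)
print(depth(c,f((482,354))),ctrl.read_time(),ctrl.read_ft_force())
d=cv2.absdiff(cv2.imread("pics/top0.png"),c["pixels"][:,:,::-1].copy()).max(2)[60:290,190:450]
ys,xs=np.where(d>40); print(len(xs), (xs.min()+190,xs.max()+190,ys.min()+60,ys.max()+60) if len(xs) else "")
```

```text
[ 0.5722178  -0.13087589  0.06992736] 21.675 [-0.06952879 -0.15945718  0.4477736 ]
51 (np.int64(280), np.int64(296), np.int64(193), np.int64(205))
```

View pics/t3.png

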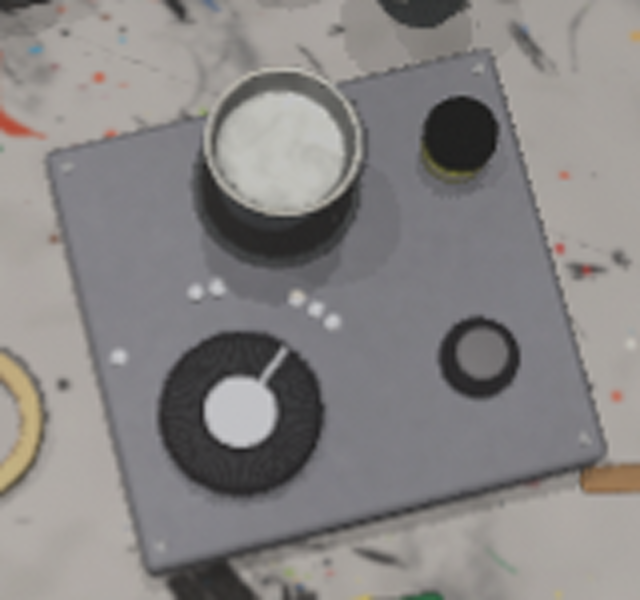

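The only change from the first picture is the dial line, now at three pips. The button top reads 0.070 m, so it is back up, and nothing else has moved.

```bash
python3 -c "
from rig import order
order.close_job()"
```

```text
the job is handed in; nothing more can be done
```

The stirrer is set to its fastest speed and started, and I've handed the job in. The last picture was taken at 21.7 s of the 45 s allowed. No verdict was reported.

- **Dial:** with closed fingertips pressing at about 8–9 N on its near side, I turned it clockwise from two pips to three pips. It measured 0.853 rad after release, and the line was in the same place in the last picture.
- **Start button:** I then pushed it straight down until it bottomed, after about 5.5–6 mm, with the force rising sharply to 15 N. Afterwards its top read 0.070 m, against 0.071 m before, so it is up again within the camera's roughly 2 mm accuracy.
- **Loose things:** comparing the first and last top views around the stirrer showed a change only at the dial line, so nothing loose had moved. The arm was back at its start pose, clear of everything.

No check failed. One small disagreement: the wrist camera put the button centre 2–2.5 mm further right than the top camera did. I used the top camera's value, and the button went down fully.

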